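# Try out a second-hand rear derailleur on the counter stand

## Robot

A 7-joint arm with a two-finger parallel gripper is mounted at the origin on the work surface. World frame = base frame: x ahead of the robot, y to its left, z up, the work surface at z = 0. Lengths are in mm, angles in degrees, forces in N, time in s.
With the tool pointing down it reaches from about 350 to 775 mm from the base axis. Payload 3.1 kg.
Tool frame: the origin (TCP) lies on the centre line of the jaws, within the pads' length; the fingertips stand 17 mm ahead of it and the grasp point (between the pads) lies 2 mm behind it; z points along the fingers, x is the direction in which the jaws open and shut, and the axes are right-handed (so a half turn about z gives the same grasp; the last joint's range is limited). The gripper opens to 85 mm and grips with 20 to 120 N. Pads are 22 mm wide; open, the fingers measure 114 mm over their backs; the gripper's body (76 mm by 85 mm) begins 54 mm behind the grasp point. The pads swing forward as they close: fully open they stand 13 mm farther back than shut.
Start: joints at [63.616, 17.813, 0.802, 86.603, -0.252, 75.585, -1.558], TCP at [223.699, -502.47, 248.304] pointing down, gripper open.
Joint ranges: [-154.91, 154.91], [-16.99, 109.72], [-72.82, 74.43], [7.12, 147.25], [-82.49, 262.49], [11.32, 116.49], [-174.64, 174.64]. Speed limits (degrees/s): [159.86, 159.86, 180, 180, 180, 180, 180].

## Interface

Orientations are given as [roll, pitch, yaw] about the fixed x, y, z axes, in that order (R = Rz(yaw) Ry(pitch) Rx(roll)).
In Python, from workcell import monitor, cams, close_job gives the robot as it stands.
- The arm moves only by the tool carry_out, never from a script. Its argument "rows" is a list of rows, each a list of 3 entries, a list of its own where there are three numbers: the turn, a rotation vector about the tool's x, y, z in rad, then the shift along the tool's x, y, z in cm, then the opening, from 0 (shut) to 1 (fully open). In form: [[[rx, ry, rz], [tx, ty, tz], grip], ...]. A call has 1 to 10 rows; each row is the pose to reach, as a shift and turn from the pose commanded when the call began, along the tool's axes at that moment; what a row does not reach only later rows make up. A row lasts 1/10 s, in which the tool goes at most 50 mm and 8.59 degrees, less where a joint would pass 70% of its speed; a pose out of reach is approached as far as the arm can. A call with a gripper value outside its range is refused whole. The fingers move at their own pace and stop on an object; "force" is the grip in N (left out, the last holds). Time passes only in rows, so rows that repeat a pose let the fingers close. It gives the time, the measured TCP pose, the force and the opening at its end, in the units of the state.
- monitor.sense(): the state, without advancing time (a new reading comes with each control period).
- cams.get_image(name): name is "scene" or "top" or "wrist"; returns a dict with "img" (400x640x3 uint8, blue, green, red), "fovy" (degrees; the focal length in pixels is half the picture's height over the tangent of half this angle, whatever the lens; pixels are square), "cx", "cy" (the principal point, pixels), "pose" (4x4, takes a point from camera to world coordinates). Camera axes: x right, y down, z forward; pixel columns grow to the right and rows downward; lengths in mm; the calibration is good to about 2 mm. A picture is of the moment at which its call begins. There is no depth.
- close_job(): hands the job in, once; it reports no verdict.
The state is a dict: "time_s": time; "joint_pos": joint angles; "qvel": joint speeds; "joint_torque": joint torques, N m; "tcp_pos": TCP position; "eef_rot": TCP orientation; "contact_force": force on the tool from outside, world axes, zero at the start; "torque": the same for the moment, N m; "finger_gap": finger opening in mm.
Only numpy, scipy, OpenCV 4.12 (cv2) and the standard library are available. Lean on these libraries where they do the work, as an engineer would, in place of code of your own. Each camera call takes 0.05 s, during which the arm holds its last target.

## Task

Try out the used derailleur on the check stand before it is priced: pull the sprung gear puller out until its pointer is in line with the marker tab on the gauge housing, keep it there for about a second, and then let it go fully back in. Then wind the derailleur's cage arm forward against its spring, right up to the stop pin, and finish while still holding it there against the stop with the fingers; leave everything else on the counter where it is.

Things in the scene. Friction and masses are not known exactly. Their poses are not given: they have to be found in the camera images.
- stand: fixed check stand: dark steel base 130 x 300 x 12 mm with a gauge housing in its middle and a used rear derailleur at its +y end (pivot at x 0, y +90 mm). Origin: middle of the base's underside, on the counter; z up; its -x side looks roughly to the robot. All on the stand turns with it. An aluminium hanger foot, 62 mm tall, stands at x 44 to 60, y 65 to 115 mm
- housing_top (a point): middle of the top of the grey gauge housing, 85 mm above the counter, at stand x 0, y +5 mm; the housing is 44 mm wide in stand x and 100 mm long in y, and reaches down to the base. A slot runs along its top
- stop_pin (a point): top centre of the upright steel stop pin, 8 mm thick, 94 mm tall, at stand x -32, y +85 mm, 30 mm along the arm from the pivot when the arm lies against it
- puller (a joint): pull-out of the sprung gear puller in m: 0 fully in, 0.05 fully out. The slide moves along the stand's -y. Its spring draws it in with 3.6 N at 0 and 9.6 N at 0.05; it runs back in when let go
- puller_grip (a point): on the axis of the puller's upright round black grip (16 mm in diameter, 45 to 115 mm above the counter), 95 mm above the counter. Puller in: at stand x 0, y -95 mm, 50 mm from the housing's end. A level 8 mm rod (axis 58 mm above the counter) runs from it along +y into the housing
- puller_pointer (a point): middle of the puller's pointer: an upright steel fin (20 mm in stand x, 4 mm in y, 12 mm tall) over the slot in the housing's top, 92 mm above the counter; it travels with the grip and is at stand y +30 mm when the puller is in
- marker: fixed dark steel tab on the housing's top beside the slot, 16 mm in x, 4 mm in y, 14 mm tall, 22 to 42 mm along the pull from the pointer's place when in. Origin: on the housing's top (85 mm up), on the tab's middle line in y; axes as the stand's. At the mark, pointer and tab have the same y in the stand's frame: one line across the housing
- cage (a joint): angle of the cage arm in rad: 0 at rest (arm along the stand's +y), growing counter-clockwise seen from above as it is wound forward, towards the stand's -x, about its upright pivot; it meets the stop pin at 1.30. Its spring turns it back with 0.25 Nm at 0 and 0.58 Nm at the stop: 2.8 to 6.4 N at the end wheel
- cage_hinge (a point): point on the arm's upright pivot axis, 82 mm above the counter
- cage_wheel (a point): centre of the black toothed wheel at the free end of the cage arm, 90 mm from the pivot, 82 mm above the counter; the wheel lies flat, 35 mm across (39 mm over the teeth), 14 mm thick, and does not spin
- cage_arm: cage arm: two level aluminium plates 18 mm wide, 70 to 94 mm above the counter, from pivot to end wheel, wheel between them; bolt heads reach 98 mm. Push the wheel's or plates' side, or pinch it; free space below down to the base (12 mm) or, past its edges, the counter. Origin on the pivot axis at 70 mm, y along the arm to the wheel
- wrench: loose open-ended steel wrench, 150 mm long, lying beyond the stand; leave it. Origin: about its middle, underneath
- screwdriver: loose screwdriver, 160 mm long, lying between the robot and the stand; leave it. Origin: about its middle, underneath
- spare_wheel: loose spare black toothed wheel, 42 mm across, 10 mm thick, lying flat beyond the stand, NOT the one on the arm; leave it. Origin: middle of its underside
- mug: loose white mug, 80 mm across, 95 mm tall; leave it. Origin: middle of its underside
- jar: loose amber glass jar with a brass lid, 70 mm across, 90 mm tall; leave it. Origin: middle of its underside
- tin: loose steel tin, 64 mm across, 75 mm tall; leave it. Origin: middle of its underside
- bowl: loose amber glass bowl, 120 mm across, 45 mm tall; leave it. Origin: middle of its underside

How it is judged:
By the outcome, as a careful person would: the job done as asked, in the order asked, and still so for the second after the job is handed in, while the arm keeps its last pose, push and grip.
It also fails if it takes over 54 s, if anything falls off the work surface, if the arm or the gripper's body presses on something with over 40 N, if the wrist force passes 120 N, or if a joint passes its speed limit or range.

## Working session

There is one attempt and no reset: what is moved stays moved. The work goes in short steps, Python scripts to look and compute and a tool call to move; the robot and the scene stay as the last step left them, time stands still between calls to the robot, and variables do not carry over. Pictures are saved under pics/ and viewed, and the job is handed in when it is done.

Besides the shell and the picture viewer there is one more tool, called after "Request:" by a JSON object that holds its "op" and its "data". carry_out: Moves the arm, as the interface text tells. Its arguments: {"type":"object","properties":{"rows":{"type":"array","items":{"type":"array"}},"force":{"type":"number"}},"required":["rows"]}

```bash
mkdir -p pics; ls; python3 - <<'E'
from workcell import monitor,cams
import cv2,json,numpy as np
np.set_printoptions(suppress=True,precision=3)
print(monitor.sense())
for n in ["scene","top","wrist"]:
    d=cams.get_image(n); cv2.imwrite(f"pics/{n}0.png",d["img"]); print(n,d["fovy"],d["cx"],d["cy"],d["pose"])
E
```

```text
pics
{'time_s': 0.0, 'joint_pos': array([63.615, 17.862,  0.799, 86.691, -0.252, 75.584, -1.558]), 'qvel': array([ 0.041,  0.033,  0.06 ,  0.014,  0.031, -0.063,  0.015]), 'joint_torque': array([ -0.001, -37.992,   0.146, -23.059,   0.012,   0.014,  -0.   ]), 'tcp_pos': array([ 223.418, -501.834,  247.216]), 'eef_rot': array([179.995,   0.135, -65.997]), 'contact_force': array([-0.347, -1.128, -0.346]), 'torque': array([-0.016, -0.027, -0.021]), 'finger_gap': 85.21610904008536}
scene 46.45702643289042 317.50563127990387 198.636976388401 [[   0.608    0.659   -0.443 1123.845]
 [   0.794   -0.503    0.341 -434.726]
 [   0.001   -0.559   -0.829 1095.19 ]
 [   0.       0.       0.       1.   ]]
top 57.74313230709752 318.6636902733936 199.62842506294402 [[  -0.118   -0.972    0.205  405.937]
 [  -0.993    0.115   -0.028   10.586]
 [   0.003   -0.207   -0.978 1008.155]
 [   0.       0.       0.       1.   ]]
wrist 63.728512485341916 319.47154430564626 200.50740288003033 [[   0.408   -0.878   -0.249  286.097]
 [  -0.913   -0.393   -0.109 -473.249]
 [  -0.002    0.272   -0.962  372.241]
 [   0.       0.       0.       1.   ]]
```

View pics/scene0.png

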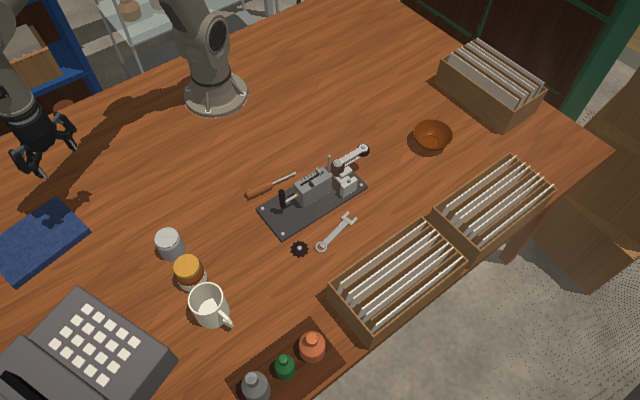

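View pics/top0.png

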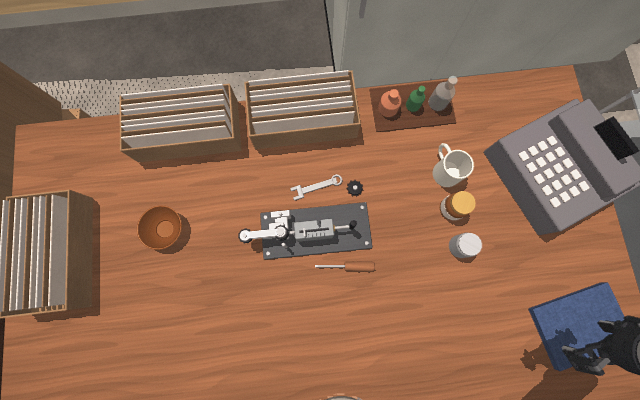

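View pics/wrist0.png

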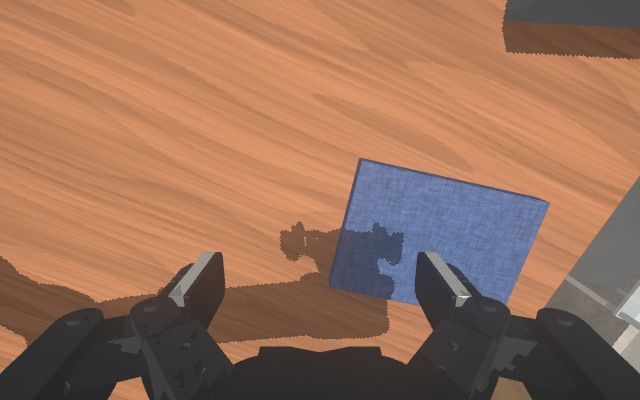

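The scene and top views show the stand near (318,231) in top and (312,195) in scene. The arm starts off to the right, over the blue book. I'll crop in closer.

```bash
python3 - <<'E'
import cv2
t=cv2.imread("pics/top0.png")[180:280,225:390]; cv2.imwrite("pics/tc.png",cv2.resize(t,None,fx=4.8,fy=4.8,interpolation=cv2.INTER_CUBIC))
t=cv2.imread("pics/scene0.png")[135:245,245:385]; cv2.imwrite("pics/sc.png",cv2.resize(t,None,fx=5,fy=5,interpolation=cv2.INTER_CUBIC))
E
```

```text
(no output)
```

View pics/tc.png

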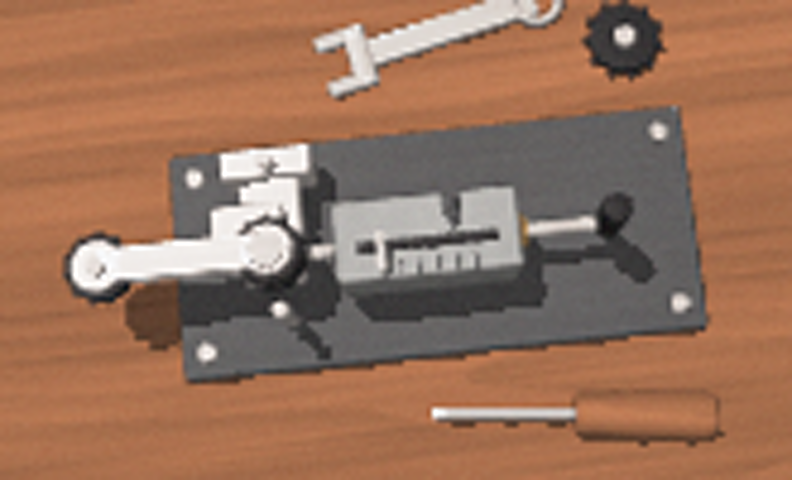

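View pics/sc.png

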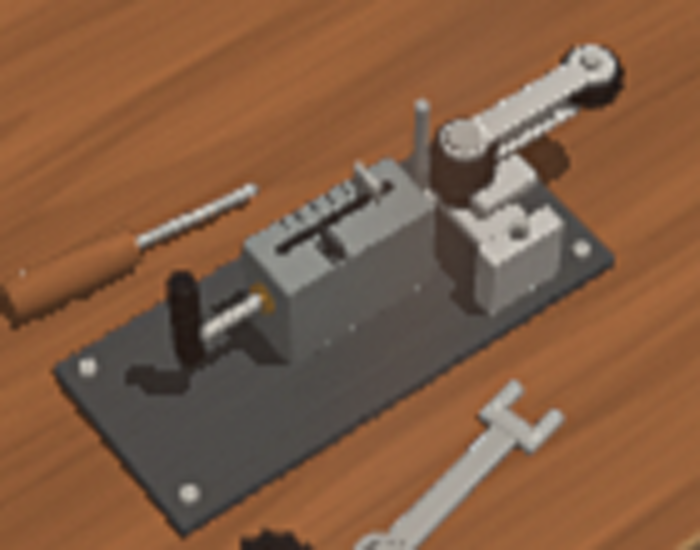

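```bash
cat > h.py <<'E'
import numpy as np
from scipy.optimize import least_squares
np.set_printoptions(suppress=True,precision=2)
def proj(cam,P):
    T,f,cx,cy=cam; P=np.atleast_2d(P); q=(P-T[:3,3])@T[:3,:3]
    return np.c_[cx+f*q[:,0]/q[:,2],cy+f*q[:,1]/q[:,2]]
def cam(d): return (np.array(d["pose"]),200/np.tan(np.radians(d["fovy"]/2)),d["cx"],d["cy"])
def unproj(c,uv,z):
    T,f,cx,cy=c; r=T[:3,:3]@np.array([(uv[0]-cx)/f,(uv[1]-cy)/f,1]); return T[:3,3]+r*(z-T[2,3])/r[2]
def S(p,P):
    c,s=np.cos(p[2]),np.sin(p[2]); P=np.atleast_2d(P).astype(float)
    return np.c_[p[0]+c*P[:,0]-s*P[:,1],p[1]+s*P[:,0]+c*P[:,1],P[:,2]]
E
cat > fit.py <<'E'
from h import *
from workcell import cams
ct=cam(cams.get_image("top"));cs=cam(cams.get_image("scene"))
o=lambda a,k,x,y:np.array([x+(a[0]+.5)/k-.5,y+(a[1]+.5)/k-.5])
top={(65,150,12):(170,157),(65,-150,12):(679,107),(-65,-150,12):(706,327),(-65,150,12):(187,381),(0,-95,115):(618,204),(0,30,98):(381,238),(-32,85,94):(280,309),
 (22,-45,85):(515,187),(-22,-45,85):(523,270),(22,55,85):(332,206),(-22,55,85):(338,283)}
sc={(-65,-150,12):(53,370),(65,-150,12):(183,535),(65,150,12):(615,262),(0,-95,115):(182,276),(-32,85,94):(422,103),(-22,-45,85):(245,240),(22,-45,85):(290,290),(22,55,85):(435,205),(-22,55,85):(390,158)}
PT=np.array(list(top));UT=np.array([o(a,4.8,225,180) for a in top.values()])
PS=np.array(list(sc));US=np.array([o(a,5,245,135) for a in sc.values()])
def res(p): return np.r_[(proj(ct,S(p,PT))-UT).ravel(),(proj(cs,S(p,PS))-US).ravel()]
r=least_squares(res,[450,0,0.05],x_scale=[1,1,.01],loss='soft_l1')
p=r.x;print(p,np.degrees(p[2]));print(res(p).reshape(-1,2))
np.save("p.npy",p)
inv=lambda w:np.array([[np.cos(p[2]),np.sin(p[2])],[-np.sin(p[2]),np.cos(p[2])]])@(w[:2]-p[:2])
print("marker top",inv(unproj(ct,o((450,198),4.8,225,180),99)),"sc",inv(unproj(cs,o((328,238),5,245,135),99)))
print("pointer top",inv(unproj(ct,o((381,238),4.8,225,180),98)),"sc",inv(unproj(cs,o((370,172),5,245,135),98)))
for n,P in dict(grip=(0,-95,95),hinge=(0,90,82),wheel=(0,180,82),pin=(-32,85,94)).items(): print(n,S(p,P))
for n,c,k,(x,y),uv in [("scr tip",ct,4.8,(225,180),(433,412)),("scr end",ct,4.8,(225,180),(718,415))]: print(n,unproj(c,o(uv,k,x,y),12))
E
python3 fit.py
```

```text
[527.57   1.92  -0.01] -0.5247892025930628
[[-0.8   1.67]
 [-0.02  0.63]
 [ 0.82  1.19]
 [-0.72  2.07]
 [-0.25 -0.01]
 [-0.66 -0.77]
 [-0.08 -0.39]
 [-0.26 -1.09]
 [ 0.08 -1.42]
 [-0.81 -0.87]
 [-0.43  0.13]
 [-1.41 -1.04]
 [-0.87 -0.99]
 [-0.58 -1.74]
 [ 0.14  2.14]
 [-0.08  1.36]
 [-0.96  1.14]
 [-0.31  1.99]
 [ 0.68  0.7 ]
 [-0.17 -0.19]]
marker top [14.87 -9.78] sc [ 10.35 -10.36]
pointer top [-2.13 28.53] sc [-12.06  34.3 ]
grip [[526.7  -93.08  95.  ]]
hinge [[528.39  91.91  82.  ]]
wheel [[529.22 181.91  82.  ]]
pin [[496.35  87.21  94.  ]]
scr tip [435.7   14.08  12.  ]
scr end [ 415.09 -145.14   12.  ]
```

Request:
{"op": "carry_out", "data": {"rows": [[[0, 0, -0.1], [-2.5, -4.2, 0], 0.6], [[0, 0, -0.22], [-5, -8.4, 0], 0.6], [[0, 0, -0.34], [-7.5, -12.6, 0], 0.6], [[0, 0, -0.46], [-10, -16.8, 0], 0.6], [[0, 0, -0.58], [-12.5, -21, 0], 0.6], [[0, 0, -0.7], [-15, -25.2, 0], 0.6], [[0, 0, -0.82], [-17.5, -29.4, 0], 0.6], [[0, 0, -0.94], [-20, -33.6, 0], 0.6], [[0, 0, -1.06], [-22.5, -37.6, 0], 0.6], [[0, 0, -1.152], [-25, -41.6, 0], 0.6]], "force": 50}}

```text
time_s: 1.25
tcp_pos: [502.8, -103.3, 248.4]
eef_rot: [180.0, -0.0, 0.2]
contact_force: [-0.1, -0.6, -0.0]
finger_gap: 51.1
```

```bash
cat > w.py <<'E'
import sys,cv2
from h import *
from workcell import cams,monitor
d=cams.get_image("wrist");n=sys.argv[1];cv2.imwrite(f"pics/{n}.png",cv2.resize(d["img"],(800,500),interpolation=cv2.INTER_CUBIC))
np.savez(f"{n}.npz",T=np.array(d["pose"]),f=cam(d)[1],c=[d["cx"],d["cy"]])
s=monitor.sense();print(s["time_s"],s["tcp_pos"],s["eef_rot"],s["contact_force"],s["finger_gap"])
E
python3 w.py w1
```

```text
1.3 [507.17 -92.46 248.68] [-179.49   -0.35    1.12] [4.88 6.64 1.58] 51.30289847255879
```

View pics/w1.png

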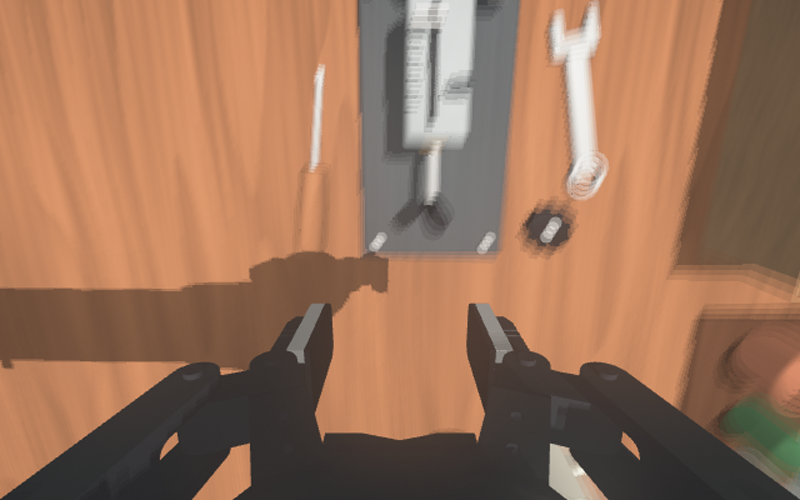

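Request:
{"op": "carry_out", "data": {"rows": [[[0, 0, 0], [1, -2.5, 0], 0.6], [[0, 0, 0], [2, -5, 0], 0.6], [[0, 0, 0], [2, -5, 0], 0.6], [[0, 0, 0], [2, -5, 0], 0.6], [[0, 0, 0], [2, -5, 0], 0.6], [[0, 0, 0], [2, -5, 0], 0.6]]}}

```text
time_s: 1.9
tcp_pos: [521.7, -56.6, 248.2]
eef_rot: [179.9, 0.0, -0.2]
contact_force: [-0.3, -0.3, -0.5]
finger_gap: 51.6
```

```bash
python3 w.py w2
```

```text
1.95 [521.73 -56.4  248.25] [179.96   0.01  -0.14] [-0.31  0.13 -0.04] 51.10365446195935
```

View pics/w2.png

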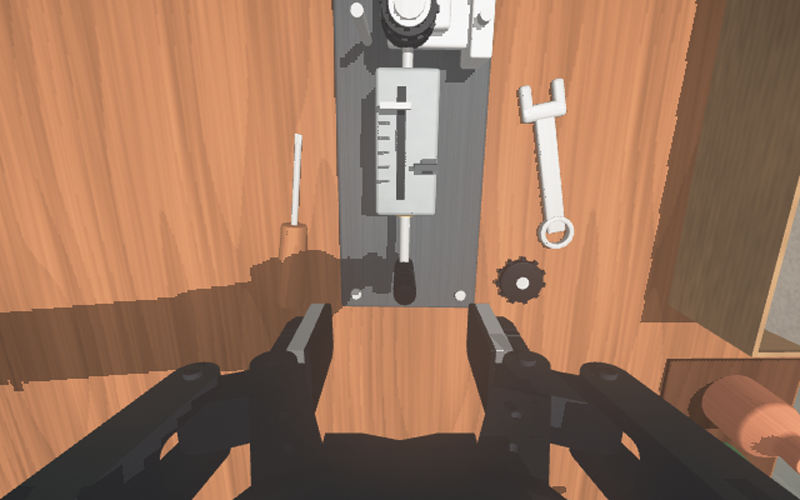

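```bash
python3 - <<'E'
import cv2
t=cv2.imread("pics/w2.png")[50:310,330:500]; cv2.imwrite("pics/w2c.png",cv2.resize(t,None,fx=2.3,fy=2.3,interpolation=cv2.INTER_CUBIC))
E
```

```text
(no output)
```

View pics/w2c.png

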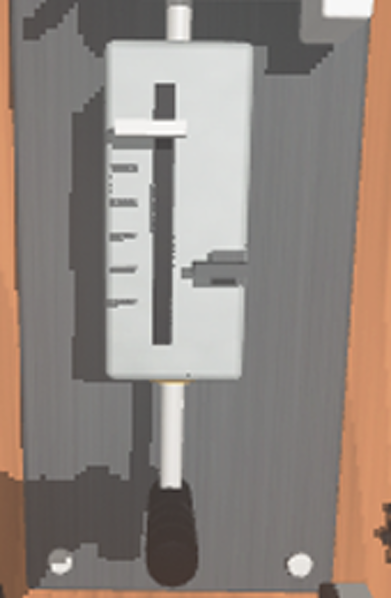

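```bash
cat > fit2.py <<'E'
from h import *
z=np.load("w2.npz");c=(z["T"],float(z["f"]),*z["c"])
o=lambda a:((np.array(a)+.5)/2.3+np.array([330,50]))/1.25-.5
P={(-22,55,85):(107,42),(22,55,85):(252,42),(22,-45,85):(243,378),(-22,-45,85):(108,379),(0,-95,115):(170,561),(-65,-150,12):(25,590),(65,-150,12):(322,590)}
A=np.array(list(P));U=np.array([o(a) for a in P.values()])
r=least_squares(lambda p:(proj(c,S(p,A))-U).ravel(),[527,0,0],x_scale=[1,1,.01],loss='soft_l1')
p=r.x;print(p,np.degrees(p[2]));print((proj(c,S(p,A))-U));np.save("p2.npy",p)
for n,Q in dict(grip=(0,-95,95),hinge=(0,90,82),wheel=(0,180,82),pin=(-32,85,94)).items(): print(n,S(p,Q))
inv=lambda w:np.array([[np.cos(p[2]),np.sin(p[2])],[-np.sin(p[2]),np.cos(p[2])]])@(w[:2]-p[:2])
print("marker",inv(unproj(c,o((222,268)),99)),"ptr",inv(unproj(c,o((150,126)),98)))
E
python3 fit2.py; python3 - <<'E'
import cv2
t=cv2.imread("pics/w2.png")[80:190,365:450]; cv2.imwrite("pics/w2d.png",cv2.resize(t,None,fx=5.4,fy=5.4,interpolation=cv2.INTER_NEAREST))
E
```

```text
[526.14   3.71  -0.01] -0.4380471611894761
[[-1.96 -2.54]
 [ 1.08 -2.18]
 [ 0.46  0.8 ]
 [-1.06  0.16]
 [ 1.52  0.85]
 [-3.24  0.63]
 [ 0.47  1.25]]
grip [[525.41 -91.29  95.  ]]
hinge [[526.83  93.71  82.  ]]
wheel [[527.52 183.7   82.  ]]
pin [[494.79  88.95  94.  ]]
marker [13.19 -9.3 ] ptr [-7.86 29.52]
```

View pics/w2d.png

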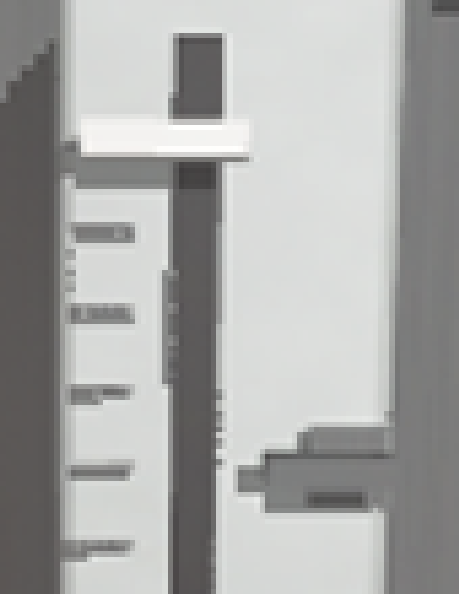

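Request:
{"op": "carry_out", "data": {"rows": [[[0, 0, 0], [0.4, 2, 1], 0.6], [[0, 0, 0], [0.4, 3.7, 4], 0.6], [[0, 0, 0], [0.4, 3.7, 7], 0.6], [[0, 0, 0], [0.4, 3.7, 9], 0.6], [[0, 0, 0], [0.4, 3.7, 9], 0.6], [[0, 0, 0], [0.4, 3.7, 9], 0.6], [[0, 0, 0], [0.4, 3.7, 9], 0.6]]}}

```text
time_s: 2.65
tcp_pos: [527.2, -92.1, 159.9]
eef_rot: [180.0, -0.2, -0.0]
contact_force: [0.2, 0.4, 0.4]
finger_gap: 51.3
```

```bash
python3 w.py w3
```

```text
2.7 [527.3  -92.01 160.03] [179.96  -0.19   0.  ] [0.4  0.2  0.49] 51.349894644474446
```

View pics/w3.png

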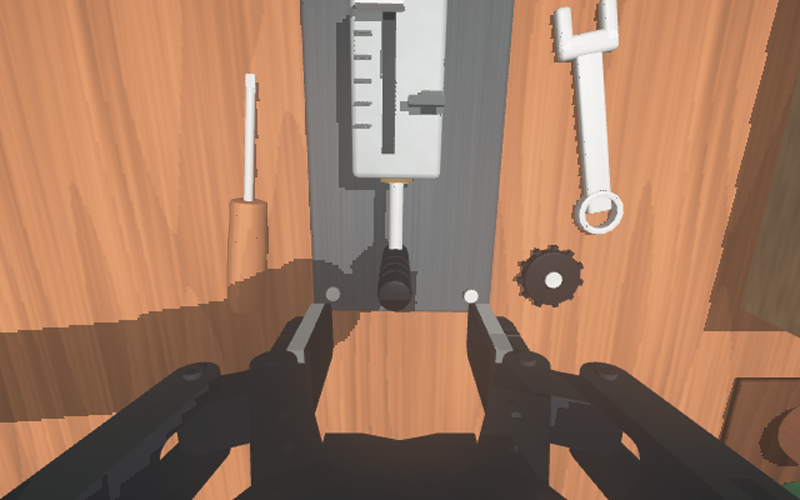

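```bash
python3 - <<'E'
from h import *
z=np.load("w3.npz");c=(z["T"],float(z["f"]),*z["c"])
print(unproj(c,np.array([396,294])/1.25,115), proj(c,[526.5,-92,115])*1.25,proj(c,[527,-92,160])*1.25)
E
```

```text
[525.54 -90.7  115.  ] [[398.11 296.68]] [[399.61 346.44]]
```

Request:
{"op": "carry_out", "data": {"rows": [[[0, 0, 0], [-0.1, -0.1, 3], 0.6], [[0, 0, 0], [-0.1, -0.1, 6], 0.6], [[0, 0, 0], [-0.1, -0.1, 6.2], 0.6], [[0, 0, 0], [-0.1, -0.1, 6.2], 0.1], [[0, 0, 0], [-0.1, -0.1, 6.2], 0], [[0, 0, 0], [-0.1, -0.1, 6.2], 0], [[0, 0, 0], [-0.1, -0.1, 6.2], 0], [[0, 0, 0], [-0.1, -0.1, 6.2], 0], [[0, 0, 0], [-0.1, -0.1, 6.2], 0]], "force": 60}}

```text
time_s: 3.6
tcp_pos: [525.1, -90.9, 98.5]
eef_rot: [179.9, -0.0, -0.0]
contact_force: [-4.2, 0.1, 4.8]
finger_gap: 14.5
```

```bash
python3 w.py w4
```

```text
3.65 [525.05 -90.96  98.46] [179.94  -0.02  -0.  ] [-3.46  0.21  4.81] 14.181826310341352
```

View pics/w4.png

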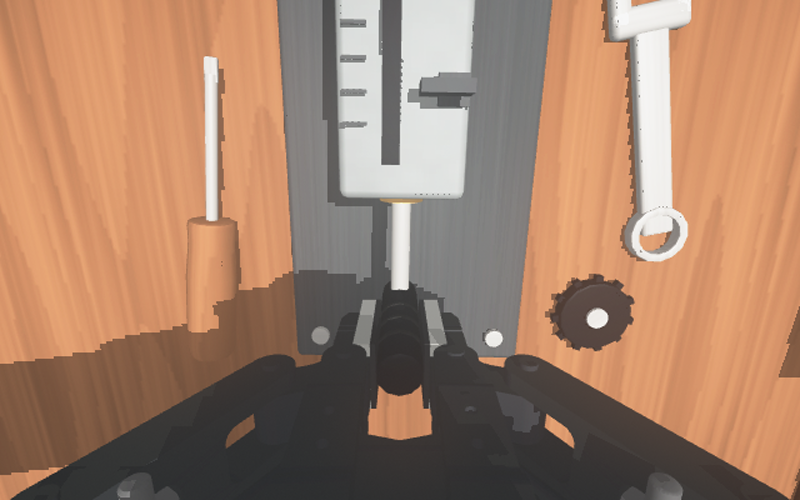

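```bash
python3 - <<'E'
import cv2,numpy as np
a=cv2.imread("pics/w4.png")[60:115,395:490]; b=cv2.imread("pics/w3.png")[85:120,390:450]
a=cv2.resize(a,(760,440),interpolation=cv2.INTER_NEAREST)
cv2.imwrite("pics/w4c.png",a);cv2.imwrite("pics/w3c.png",cv2.resize(b,None,fx=12,fy=12,interpolation=cv2.INTER_NEAREST))
E
```

```text
(no output)
```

View pics/w4c.png

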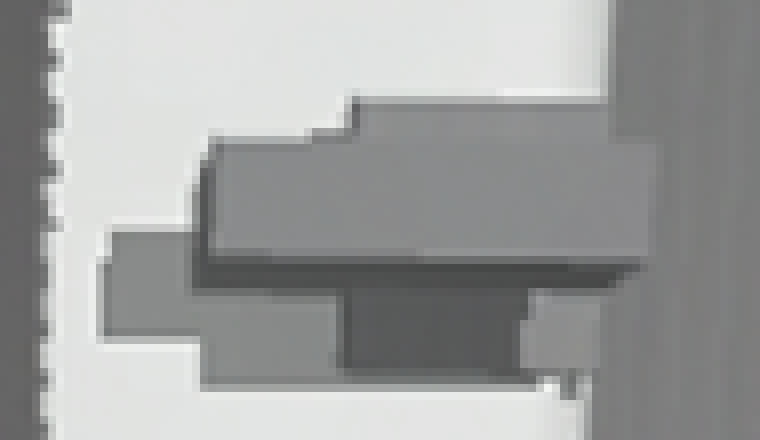

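View pics/w3c.png

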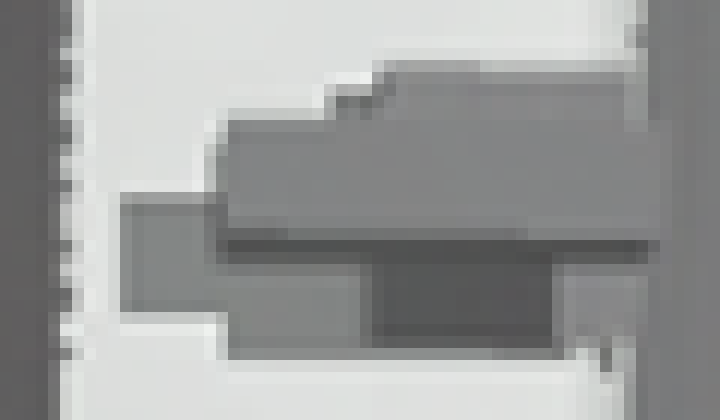

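Request:
{"op": "carry_out", "data": {"rows": [[[0, 0, 0], [0, 0.7, 0], 0], [[0, 0, 0], [0, 1.4, 0], 0], [[0, 0, 0], [0, 2.1, 0], 0], [[0, 0, 0], [0, 2.8, 0], 0], [[0, 0, 0], [0, 3.3, 0], 0], [[0, 0, 0], [0, 3.6, 0], 0], [[0, 0, 0], [0, 3.6, 0], 0], [[0, 0, 0], [0, 3.6, 0], 0]]}}

```text
time_s: 4.45
tcp_pos: [524.6, -122.2, 98.5]
eef_rot: [-179.7, 0.1, 0.2]
contact_force: [-5.8, 7.4, 8.6]
finger_gap: 14.5
```

```bash
python3 w.py w5; python3 - <<'E'
from workcell import cams
import cv2
d=cams.get_image("top")["img"];cv2.imwrite("pics/t5raw.png",d);cv2.imwrite("pics/t5.png",cv2.resize(d[205:255,285:350],None,fx=10,fy=10,interpolation=cv2.INTER_CUBIC))
d=cams.get_image("scene")["img"];cv2.imwrite("pics/s5raw.png",d);cv2.imwrite("pics/s5.png",cv2.resize(d[160:205,285:345],None,fx=12,fy=12,interpolation=cv2.INTER_CUBIC))
E
```

```text
4.5 [ 524.59 -122.18   98.44] [-179.7     0.07    0.16] [-5.5   7.46  8.65] 14.233401161252276
```

View pics/t5.png

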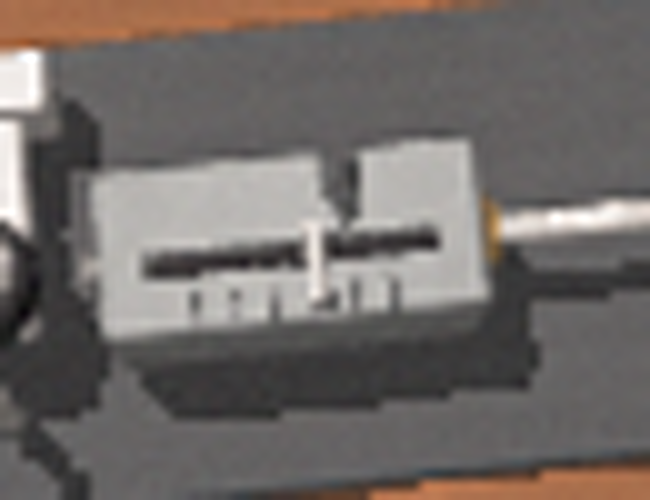

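View pics/s5.png

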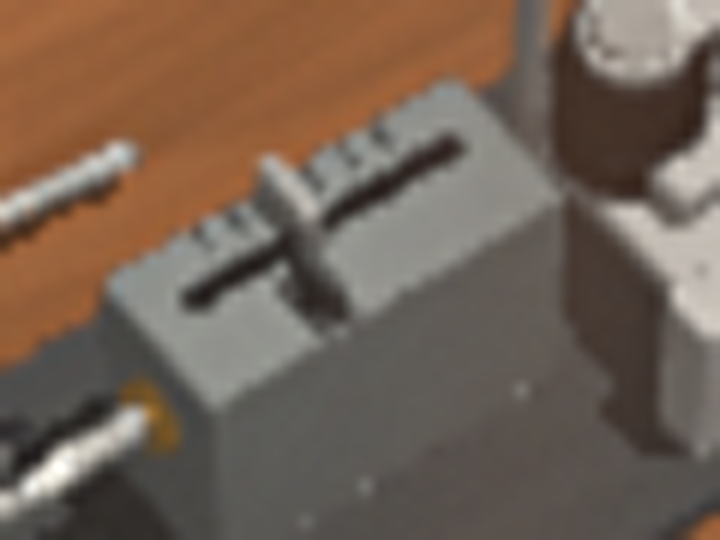

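View pics/w5.png

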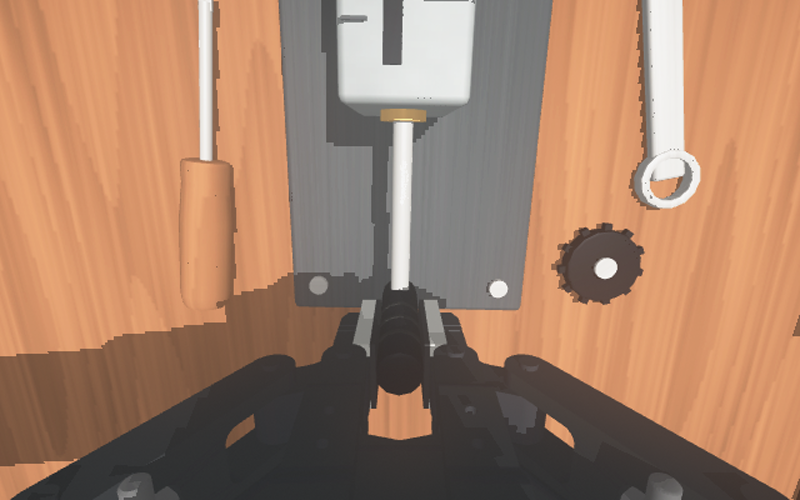

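Request:
{"op": "carry_out", "data": {"rows": [[[0.08, 0, 0], [0, 0.3, 0], 0], [[0.16, 0, 0], [0, 0.6, 0], 0], [[0.23, 0, 0], [0, 0.7, 0], 0], [[0.23, 0, 0], [0, 0.7, 0], 0], [[0.23, 0, 0], [0, 0.7, 0], 0]]}}

```text
time_s: 5.1
tcp_pos: [524.5, -129.3, 98.2]
eef_rot: [-166.4, 0.1, 0.1]
contact_force: [-3.5, 7.9, 4.0]
finger_gap: 14.6
```

```bash
python3 w.py w6
```

```text
5.15 [ 524.47 -128.73   98.16] [-166.39    0.11    0.2 ] [-4.05  7.59  4.6 ] 14.514349289215186
```

View pics/w6.png

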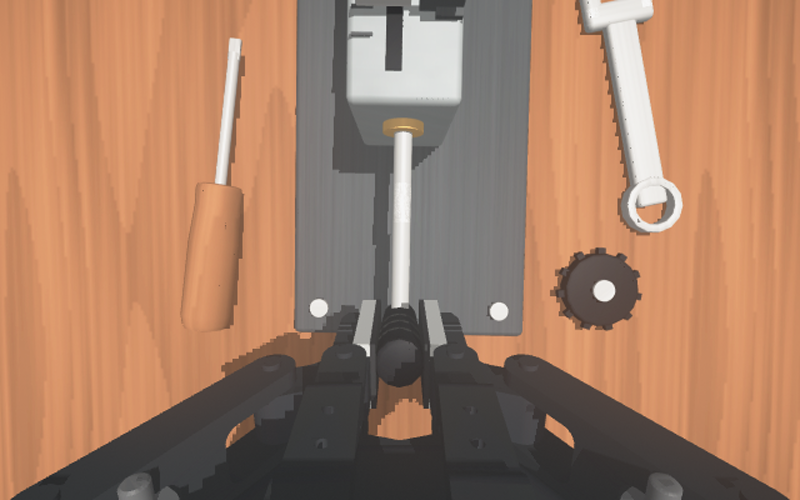

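Request:
{"op": "carry_out", "data": {"rows": [[[0.06, 0, 0], [0, 0, 0], 0], [[0.09, 0, 0], [0, 0, 0], 0], [[0.09, 0, 0], [0, 0, 0], 0]]}}

```text
time_s: 5.45
tcp_pos: [524.4, -129.8, 98.2]
eef_rot: [-161.2, 0.1, 0.2]
contact_force: [-3.6, 8.2, 4.2]
finger_gap: 14.2
```

```bash
python3 w.py w7; python3 - <<'E'
import cv2
t=cv2.imread("pics/w7.png")[0:120,320:490]; cv2.imwrite("pics/w7c.png",cv2.resize(t,None,fx=4.6,fy=4.6,interpolation=cv2.INTER_NEAREST))
E
```

```text
5.5 [ 524.46 -129.28   98.27] [-161.27    0.1     0.23] [-3.54  8.57  4.42] 14.411173260058067
```

View pics/w7c.png

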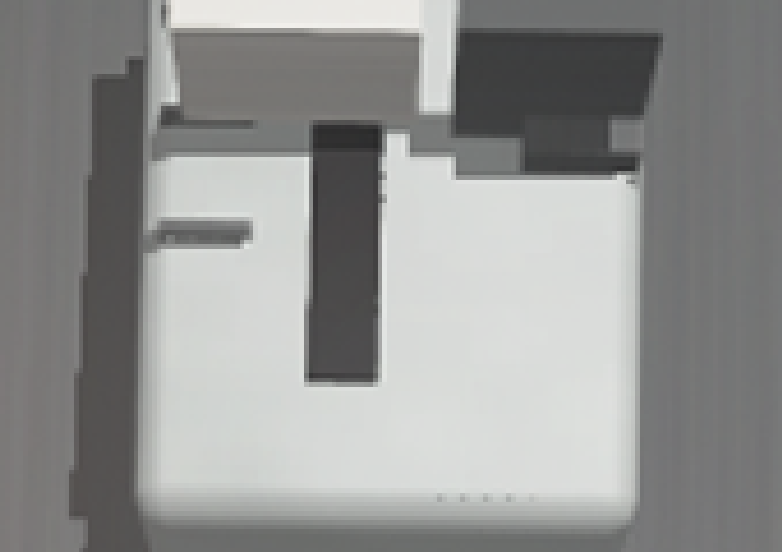

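Request:
{"op": "carry_out", "data": {"rows": [[[0, 0, 0], [0, 0.09, -0.03], 0], [[0, 0, 0], [0, 0.09, -0.03], 0], [[0, 0, 0], [0, 0.09, -0.03], 0]]}}

```text
time_s: 5.8
tcp_pos: [524.5, -129.4, 98.3]
eef_rot: [-161.3, 0.1, 0.3]
contact_force: [-3.9, 8.2, 4.1]
finger_gap: 14.7
```

```bash
python3 w.py w8; python3 - <<'E'
import cv2
t=cv2.imread("pics/w8.png")[0:120,320:490]; cv2.imwrite("pics/w8c.png",cv2.resize(t,None,fx=4.6,fy=4.6,interpolation=cv2.INTER_NEAREST))
E
```

```text
5.85 [ 524.45 -129.35   98.26] [-161.28    0.1     0.31] [-3.69  8.89  3.81] 14.577640552386802
```

View pics/w8c.png

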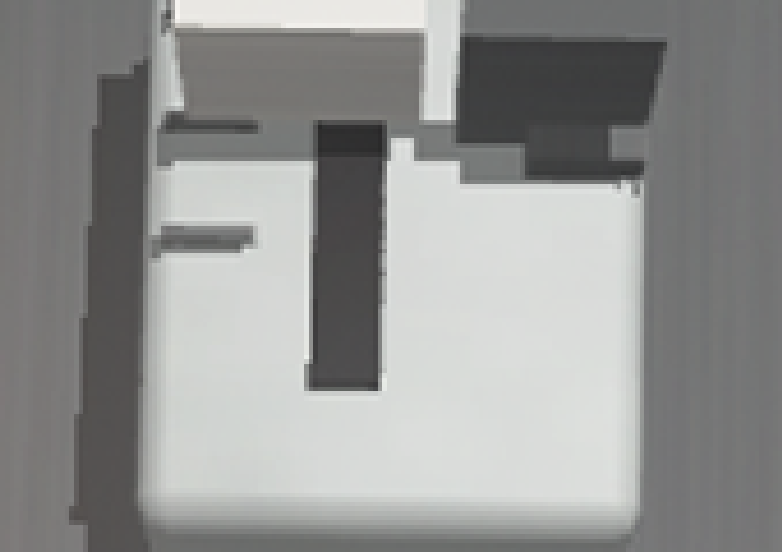

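Request:
{"op": "carry_out", "data": {"rows": [[[0, 0, 0], [0, 0.1, -0.03], 0], [[0, 0, 0], [0, 0.19, -0.06], 0], [[0, 0, 0], [0, 0.19, -0.06], 0], [[0, 0, 0], [0, 0.19, -0.06], 0]], "force": 100}}

```text
time_s: 6.25
tcp_pos: [524.4, -131.2, 98.3]
eef_rot: [-161.3, 0.1, 0.3]
contact_force: [-3.3, 8.5, 4.2]
finger_gap: 13.4
```

```bash
python3 w.py w9; python3 - <<'E'
import cv2
t=cv2.imread("pics/w9.png")[0:120,320:490]; cv2.imwrite("pics/w9c.png",cv2.resize(t,None,fx=4.6,fy=4.6,interpolation=cv2.INTER_NEAREST))
E
```

```text
6.3 [ 524.42 -131.14   98.35] [-161.27    0.1     0.34] [-4.    8.24  3.58] 13.522677164949833
```

View pics/w9c.png

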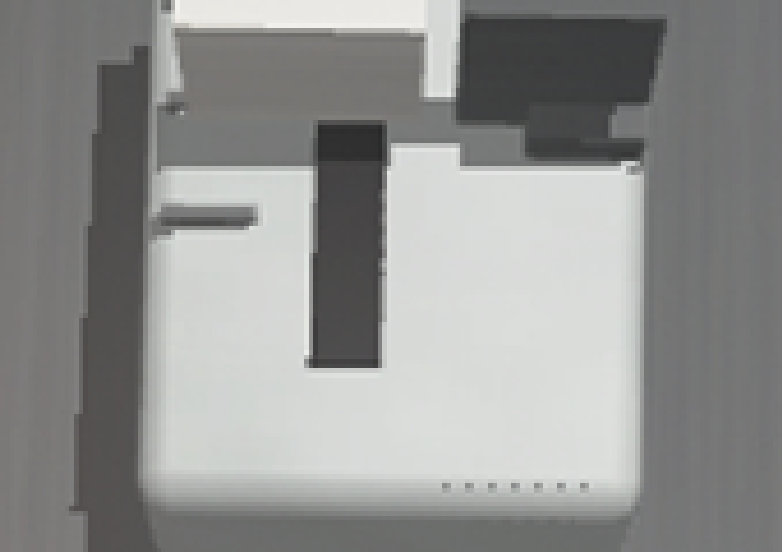

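View pics/w9.png

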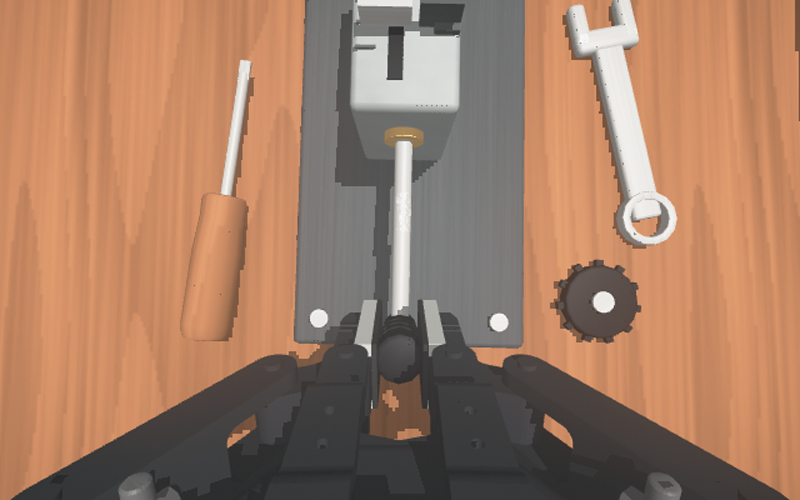

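Request:
{"op": "carry_out", "data": {"rows": [[[0, 0, 0], [0, -0.06, 0.02], 0], [[0, 0, 0], [0, -0.06, 0.02], 0], [[0, 0, 0], [0, -0.06, 0.02], 0], [[0, 0, 0], [0, -0.06, 0.02], 0]]}}

```text
time_s: 6.7
tcp_pos: [524.4, -130.5, 98.3]
eef_rot: [-161.3, 0.1, 0.3]
contact_force: [-3.8, 8.1, 4.9]
finger_gap: 13.7
```

```bash
python3 w.py w10; python3 - <<'E'
import cv2
t=cv2.imread("pics/w10.png")[0:120,320:490]; cv2.imwrite("pics/w10c.png",cv2.resize(t,None,fx=4.6,fy=4.6,interpolation=cv2.INTER_NEAREST))
from workcell import cams
d=cams.get_image("top")["img"];cv2.imwrite("pics/t10.png",cv2.resize(d[205:255,285:350],None,fx=10,fy=10,interpolation=cv2.INTER_CUBIC))
E
```

```text
6.75 [ 524.43 -130.55   98.34] [-161.27    0.1     0.33] [-3.73  9.46  4.46] 13.523456786472464
```

View pics/w10c.png

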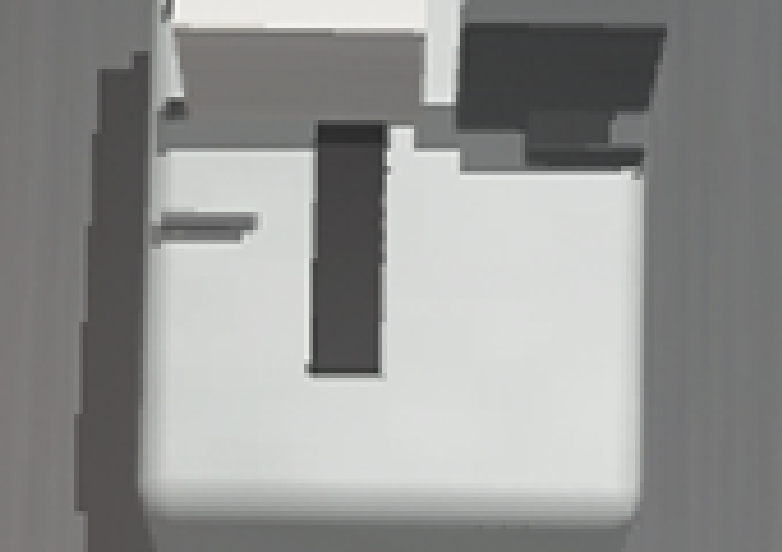

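View pics/t10.png

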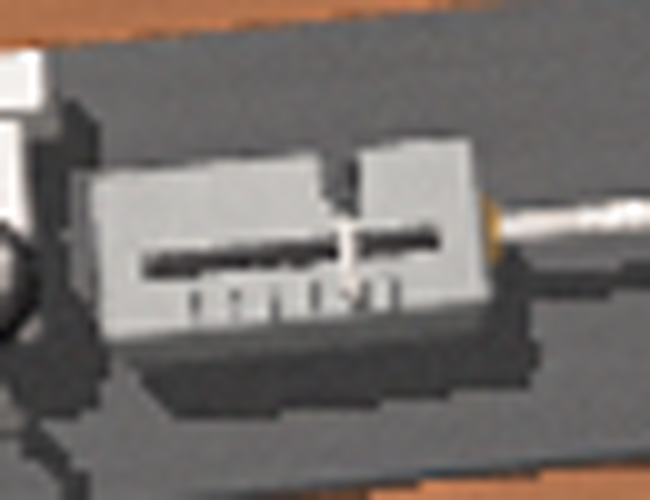

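Pointer and tab are now in line: in the wrist crop the front-top edges sit at v≈31 and v≈26, and 26 becomes about 33 once the 1 mm height difference is allowed for. I'll hold here.

Request:
{"op": "carry_out", "data": {"rows": [[[0, 0, 0], [0, 0, 0], 0], [[0, 0, 0], [0, 0, 0], 0], [[0, 0, 0], [0, 0, 0], 0], [[0, 0, 0], [0, 0, 0], 0], [[0, 0, 0], [0, 0, 0], 0], [[0, 0, 0], [0, 0, 0], 0], [[0, 0, 0], [0, 0, 0], 0], [[0, 0, 0], [0, 0, 0], 0], [[0, 0, 0], [0, 0, 0], 0]]}}

```text
time_s: 7.7
tcp_pos: [524.5, -130.5, 98.4]
eef_rot: [-161.3, 0.1, 0.3]
contact_force: [-4.1, 8.0, 4.3]
finger_gap: 13.8
```

```bash
python3 w.py w11; python3 - <<'E'
import cv2
t=cv2.imread("pics/w11.png")[0:120,320:490]; cv2.imwrite("pics/w11c.png",cv2.resize(t,None,fx=4.6,fy=4.6,interpolation=cv2.INTER_NEAREST))
E
```

```text
7.75 [ 524.43 -130.53   98.36] [-161.27    0.1     0.33] [-3.27  9.01  3.43] 13.479687587160667
```

View pics/w11c.png

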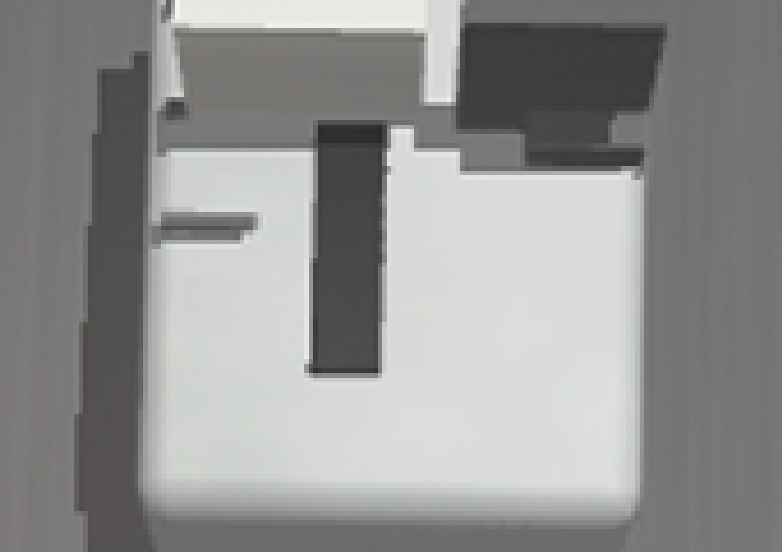

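Request:
{"op": "carry_out", "data": {"rows": [[[-0.05, 0, 0], [0, -0.75, 0.25], 0], [[-0.1, 0, 0], [0, -1.5, 0.5], 0], [[-0.15, 0, 0], [0, -2.25, 0.74], 0], [[-0.2, 0, 0], [0, -3, 0.99], 0], [[-0.26, 0, 0], [0, -3.6, 1.19], 0], [[-0.32, 0, 0], [0, -4.1, 1.36], 0], [[-0.32, 0, 0], [0, -4.18, 1.38], 0], [[-0.32, 0, 0], [0, -4.18, 1.38], 0.5], [[-0.32, 0, 0], [0, -4.18, 1.38], 0.6], [[-0.32, 0, 0], [0, -4.18, 1.38], 0.6]]}}

```text
time_s: 8.75
tcp_pos: [526.0, -91.4, 97.3]
eef_rot: [-180.0, -0.1, 0.1]
contact_force: [-0.3, -0.1, -0.1]
finger_gap: 51.1
```

Request:
{"op": "carry_out", "data": {"rows": [[[0, 0, 0], [0, 0, 0], 0.6], [[0, 0, 0], [0, 0, 0], 0.6], [[0, 0, 0], [0, 0, -3], 0.6], [[0, 0, 0], [0, 0, -7], 0.6], [[0, 0, 0], [0, 0, -10], 0.6], [[0, 0, 0], [0, -4, -13], 0.6], [[0, 0, 0], [0, -5, -13], 0.6], [[0, 0, 0], [0, -5, -13], 0.6], [[0, 0, 0], [0, -5, -13], 0.6], [[0, 0, 0], [0, -5, -13], 0.6]]}}

```text
time_s: 9.75
tcp_pos: [524.2, -44.1, 224.8]
eef_rot: [179.9, 0.2, -0.1]
contact_force: [-1.0, -0.5, -0.1]
finger_gap: 51.3
```

```bash
python3 w.py w12
```

```text
9.8 [524.27 -44.01 224.9 ] [179.97   0.16  -0.14] [-0.12 -0.06  0.41] 51.52941490942394
```

View pics/w12.png

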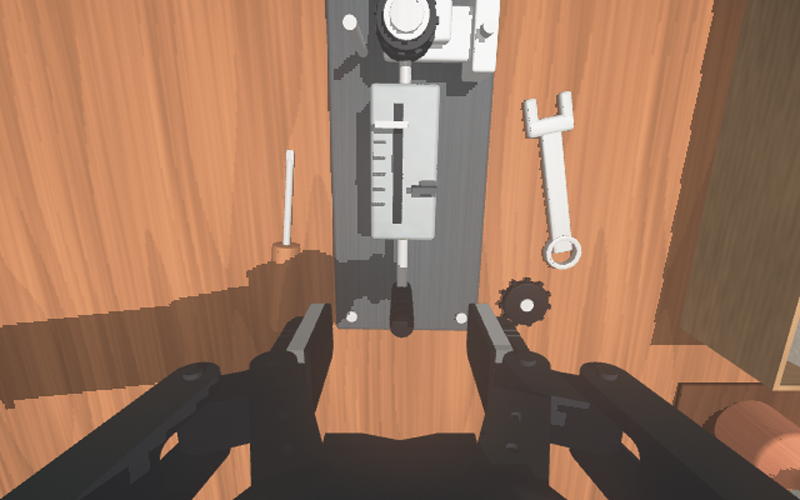

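```bash
python3 - <<'E'
import cv2
t=cv2.imread("pics/w12.png")[95:205,360:445]; cv2.imwrite("pics/w12d.png",cv2.resize(t,None,fx=5.4,fy=5.4,interpolation=cv2.INTER_NEAREST))
E
```

```text
(no output)
```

View pics/w12d.png

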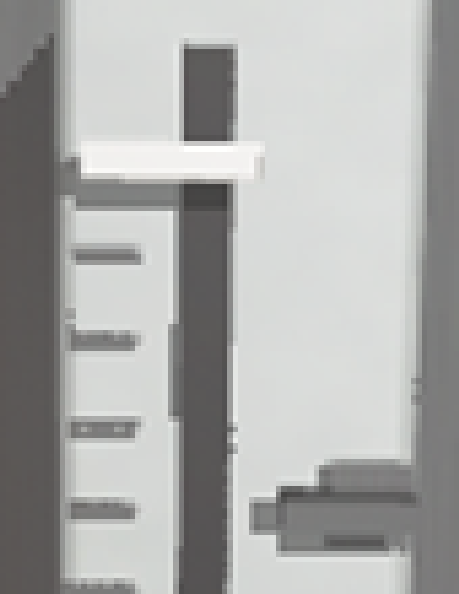

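Request:
{"op": "carry_out", "data": {"rows": [[[0, 0, 0], [0, -4, 0], 0.6], [[0, 0, 0], [0, -8, 0], 0.6], [[0, 0, 0], [0, -12, 0], 0.6], [[0, 0, 0], [0.1, -15, 0], 0.6], [[0, 0, 0], [0.1, -16, 0], 0.6], [[0, 0, 0], [0.1, -16, 0], 0.6], [[0, 0, 0], [0.1, -16, 0], 0.6], [[0, 0, 0], [0.1, -16, 0], 0.6]]}}

```text
time_s: 10.6
tcp_pos: [526.5, 114.8, 225.9]
eef_rot: [179.9, 0.0, -0.2]
contact_force: [0.2, -1.4, -0.7]
finger_gap: 51.2
```

```bash
python3 w.py w13
```

```text
10.65 [526.48 115.09 226.03] [179.92   0.02  -0.24] [ 0.3   0.01 -0.67] 51.03211724910051
```

View pics/w13.png

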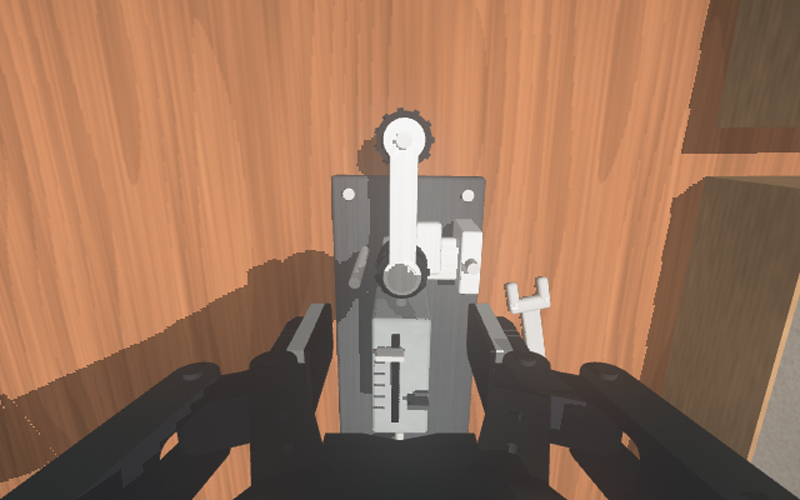

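```bash
python3 - <<'E'
from h import *
z=np.load("w13.npz");c=(z["T"],float(z["f"]),*z["c"])
for n,uv,h in [("wheel",(404,138),98),("hinge",(402,276),98),("pin",(363,252),94),("baseL",(333,177),12),("baseR",(484,178),12)]: print(n,unproj(c,np.array(uv)/1.25,h))
E
```

```text
wheel [529.14 183.74  98.  ]
hinge [527.82  95.36  98.  ]
pin [501.96 110.9   94.  ]
baseL [470.99 152.31  12.  ]
baseR [596.68 151.11  12.  ]
```

Request:
{"op": "carry_out", "data": {"rows": [[[0, 0, 0], [0.15, -3.4, 0], 0.6], [[0, 0, 0], [0.15, -3.4, 4], 0.6], [[0, 0, 0], [0.15, -3.4, 7.5], 0.6], [[0, 0, 0], [0.15, -3.4, 7.5], 0.6], [[0, 0, 0], [0.15, -3.4, 7.5], 0.6], [[0, 0, 0], [0.15, -3.4, 7.5], 0.6]]}}

```text
time_s: 11.25
tcp_pos: [529.2, 151.7, 153.5]
eef_rot: [-179.9, -0.2, -0.1]
contact_force: [-0.9, 0.1, 0.2]
finger_gap: 51.1
```

```bash
python3 w.py w14
```

```text
11.3 [529.28 151.93 153.68] [-179.93   -0.25   -0.06] [-1.42  0.32 -0.07] 50.96322681009592
```

View pics/w14.png

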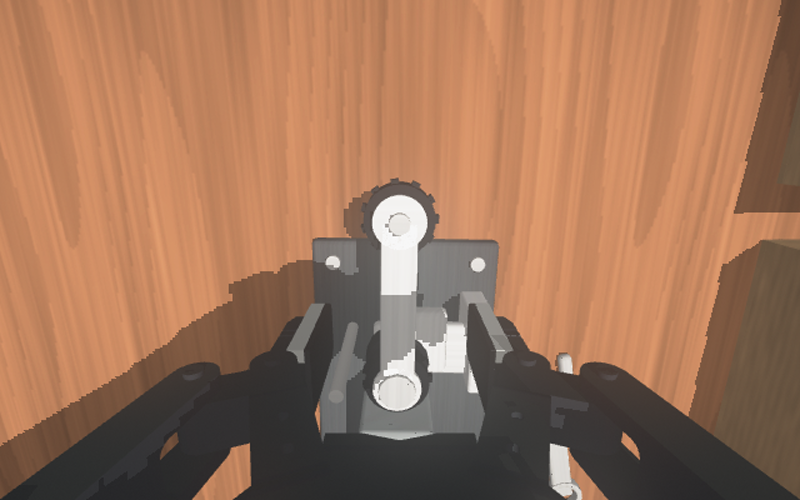

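Request:
{"op": "carry_out", "data": {"rows": [[[0, 0, 0], [0, 0.25, 2], 0.6], [[0, 0, 0], [0, 0.25, 5], 0.6], [[0, 0, 0], [0, 0.25, 7.1], 0.6], [[0, 0, 0], [0, 0.25, 7.1], 0.4], [[0, 0, 0], [0, 0.25, 7.1], 0], [[0, 0, 0], [0, 0.25, 7.1], 0], [[0, 0, 0], [0, 0.25, 7.1], 0], [[0, 0, 0], [0, 0.25, 7.1], 0], [[0, 0, 0], [0, 0.25, 7.1], 0]], "force": 30}}

```text
time_s: 12.2
tcp_pos: [528.9, 149.9, 82.2]
eef_rot: [-180.0, -0.2, -0.0]
contact_force: [-0.1, -0.6, 6.4]
finger_gap: 17.1
```

```bash
python3 w.py w15
```

```text
12.25 [528.92 149.85  82.24] [-179.95   -0.2    -0.02] [-0.59 -0.39  6.59] 17.209468578997974
```

View pics/w15.png

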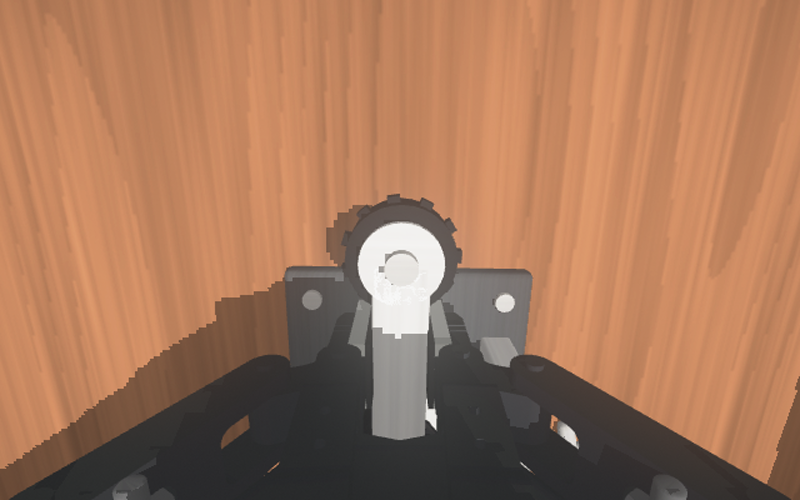

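Request:
{"op": "carry_out", "data": {"rows": [[[0, 0, -0.1], [-0.56, 0.03, 0], 0], [[0, 0, -0.2], [-1.11, 0.11, 0], 0], [[0, 0, -0.3], [-1.65, 0.25, 0], 0], [[0, 0, -0.4], [-2.18, 0.44, 0], 0], [[0, 0, -0.5], [-2.68, 0.69, 0], 0], [[0, 0, -0.6], [-3.16, 0.98, 0], 0], [[0, 0, -0.7], [-3.61, 1.32, 0], 0], [[0, 0, -0.8], [-4.02, 1.7, 0], 0], [[0, 0, -0.9], [-4.39, 2.12, 0], 0], [[0, 0, -1.0], [-4.71, 2.57, 0], 0]]}}

```text
time_s: 13.25
tcp_pos: [480.4, 124.9, 82.2]
eef_rot: [180.0, -0.1, 57.5]
contact_force: [-3.9, 1.4, 8.8]
finger_gap: 16.8
```

```bash
python3 w.py w16
```

```text
13.3 [480.13 124.42  82.18] [-179.99   -0.08   57.6 ] [-3.16  1.84  8.47] 17.165821250803184
```

View pics/w16.png

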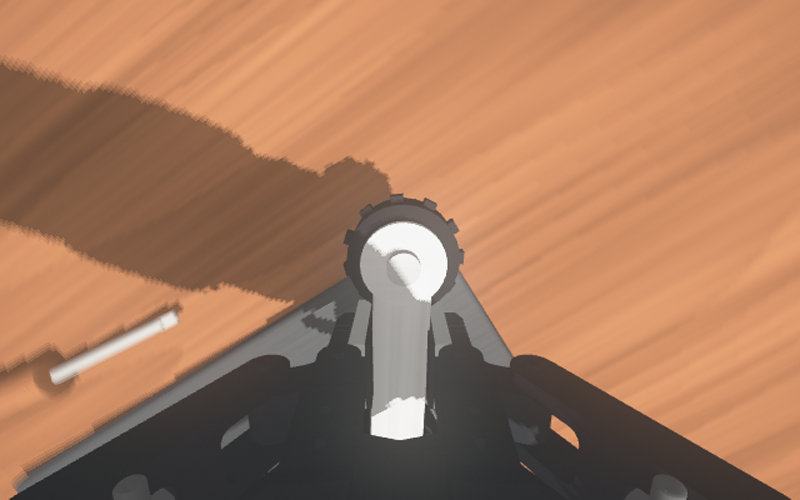

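Request:
{"op": "carry_out", "data": {"rows": [[[0, 0, -0.08], [-0.45, 0.02, 0], 0], [[0, 0, -0.16], [-0.89, 0.07, 0], 0], [[0, 0, -0.22], [-1.22, 0.14, 0], 0], [[0, 0, -0.26], [-1.44, 0.19, 0], 0], [[0, 0, -0.3], [-1.65, 0.25, 0], 0], [[0, 0, -0.3], [-1.65, 0.25, 0], 0], [[0, 0, -0.3], [-1.65, 0.25, 0], 0], [[0, 0, -0.3], [-1.65, 0.25, 0], 0]]}}

```text
time_s: 14.1
tcp_pos: [473.0, 109.7, 82.1]
eef_rot: [-179.9, -0.0, 74.4]
contact_force: [-6.3, 0.2, 11.9]
finger_gap: 17.4
```

```bash
python3 w.py w17;python3 - <<'E'
from workcell import cams
import cv2
d=cams.get_image("top")["img"];cv2.imwrite("pics/t17.png",cv2.resize(d[190:280,225:335],None,fx=6.5,fy=6.5,interpolation=cv2.INTER_CUBIC))
d=cams.get_image("scene")["img"];cv2.imwrite("pics/s17.png",cv2.resize(d[120:220,280:400],None,fx=6,fy=6,interpolation=cv2.INTER_CUBIC))
E
```

```text
14.15 [472.99 109.71  82.13] [-179.95   -0.03   74.39] [-6.09  0.56 12.26] 17.44386349565095
```

View pics/s17.png

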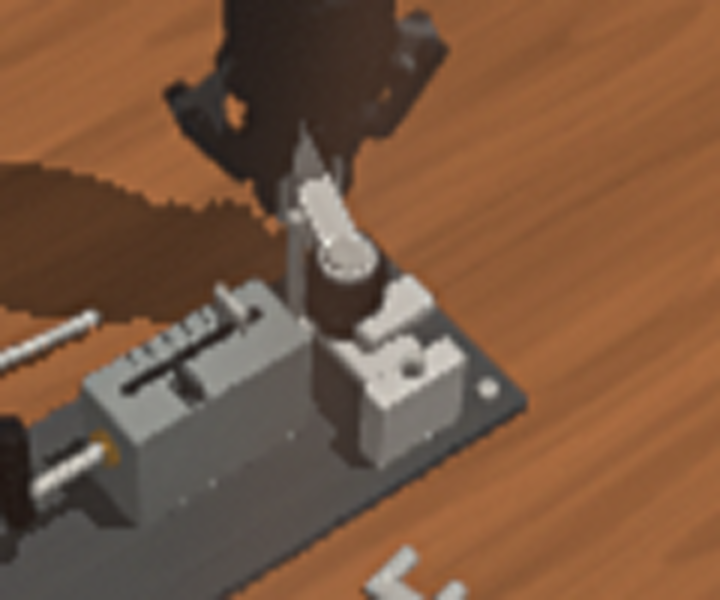

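View pics/w17.png

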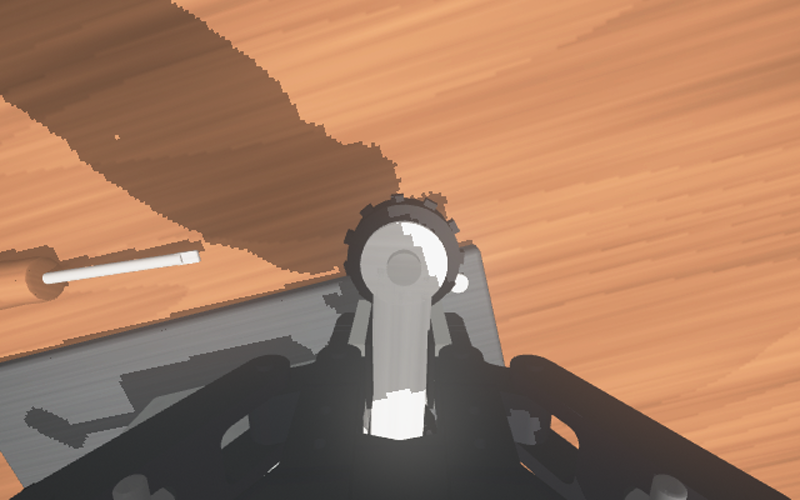

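Request:
{"op": "carry_out", "data": {"rows": [[[0, 0, -0.03], [-0.2, 0.01, 0], 0], [[0, 0, -0.05], [-0.4, 0.02, 0], 0], [[0, 0, -0.05], [-0.6, 0.03, 0], 0], [[0, 0, -0.05], [-0.6, 0.03, 0], 0], [[0, 0, -0.05], [-0.6, 0.03, 0], 0]]}}

```text
time_s: 14.75
tcp_pos: [472.5, 108.1, 82.2]
eef_rot: [180.0, -0.5, 77.3]
contact_force: [-2.5, 7.1, 5.4]
finger_gap: 17.0
```

```bash
python3 w.py w18;python3 - <<'E'
from workcell import cams,monitor
import cv2
print(monitor.sense()["torque"])
d=cams.get_image("top")["img"];cv2.imwrite("pics/t18.png",cv2.resize(d[190:280,225:335],None,fx=6.5,fy=6.5,interpolation=cv2.INTER_CUBIC))
d=cams.get_image("scene")["img"];cv2.imwrite("pics/s18.png",cv2.resize(d[120:220,280:400],None,fx=6,fy=6,interpolation=cv2.INTER_CUBIC))
E
```

```text
14.8 [472.52 108.13  82.23] [179.99  -0.5   77.31] [-3.36  8.33  5.88] 16.999314576609255
[ 1.52550565  0.66111288 -0.97681578]
```

View pics/s18.png

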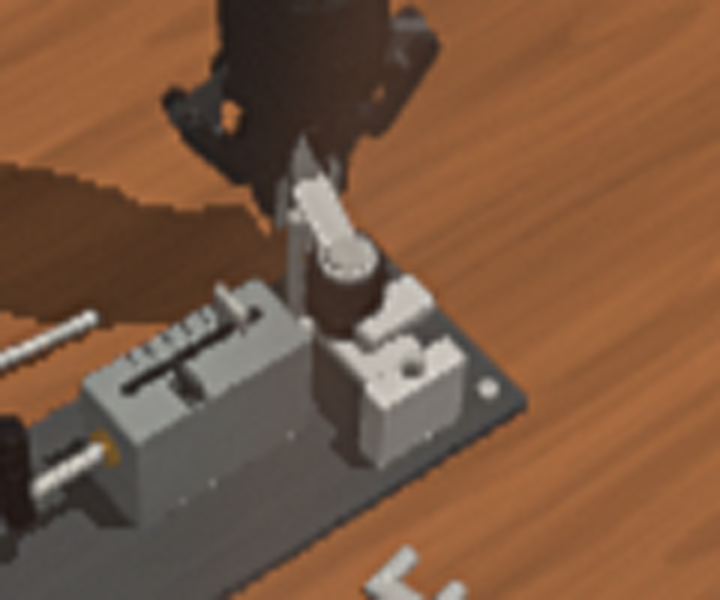

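View pics/t18.png

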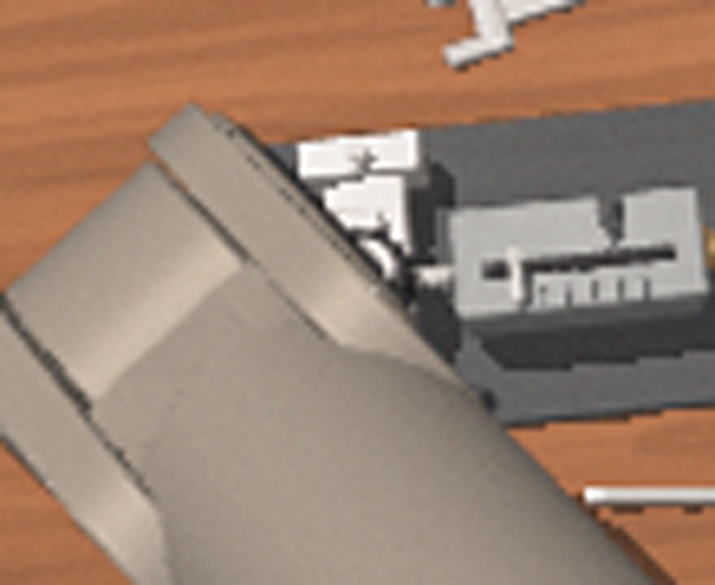

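View pics/w18.png

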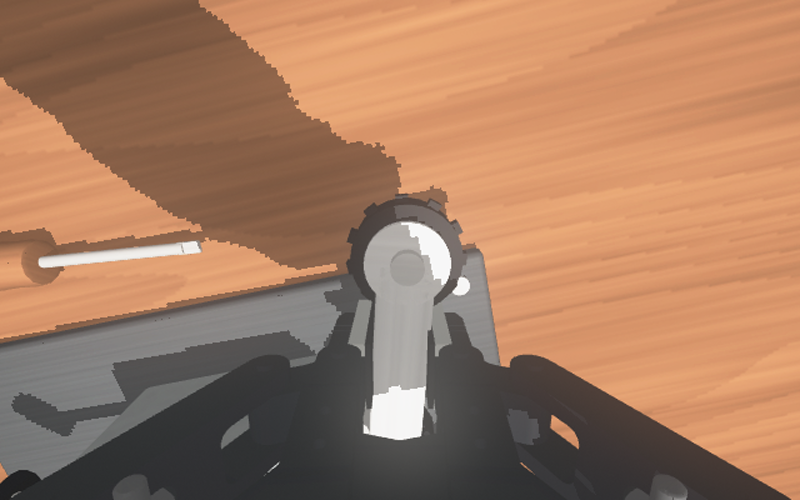

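Request:
{"op": "carry_out", "data": {"rows": [[[0, 0, 0.02], [-0.25, 0.02, 0], 0], [[0, 0, 0.03], [-0.5, 0.03, 0], 0], [[0, 0, 0.03], [-0.5, 0.03, 0], 0], [[0, 0, 0.03], [-0.5, 0.03, 0], 0], [[0, 0, 0.03], [-0.5, 0.03, 0], 0]]}}

```text
time_s: 15.4
tcp_pos: [472.5, 108.0, 82.3]
eef_rot: [179.9, -1.0, 75.9]
contact_force: [0.6, 15.7, -1.5]
finger_gap: 17.3
```

```bash
python3 w.py w19; python3 - <<'E'
from h import *
z=np.load("w18.npz");c=(z["T"],float(z["f"]),*z["c"]);w=unproj(c,np.array((407,267))/1.25,98);print(w,np.degrees(np.arctan2(-(w[0]-527.7),w[1]-94)))
from workcell import cams,monitor
import cv2
d=cams.get_image("scene")["img"];cv2.imwrite("pics/s19.png",cv2.resize(d[120:220,280:400],None,fx=6,fy=6,interpolation=cv2.INTER_CUBIC))
E
```

```text
15.45 [472.49 108.    82.31] [179.92  -0.96  75.89] [ 0.75 16.06 -0.57] 17.02975046410698
[440.12 118.33  98.  ] 74.47282405674811
```

View pics/w19.png

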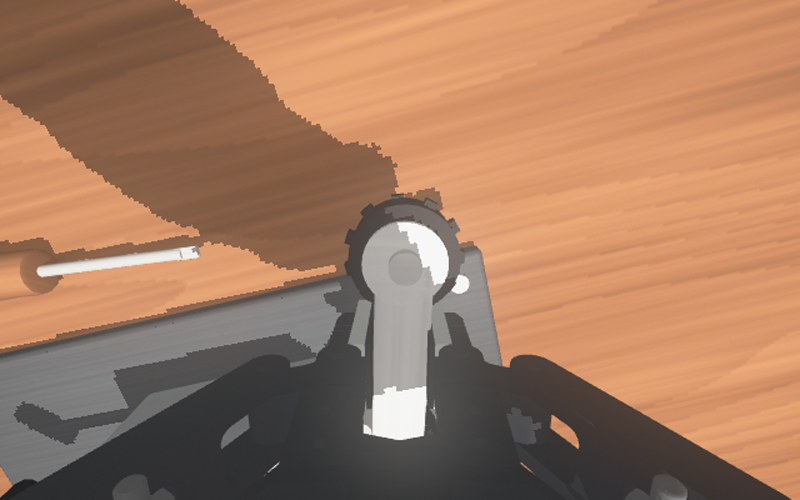

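View pics/s19.png

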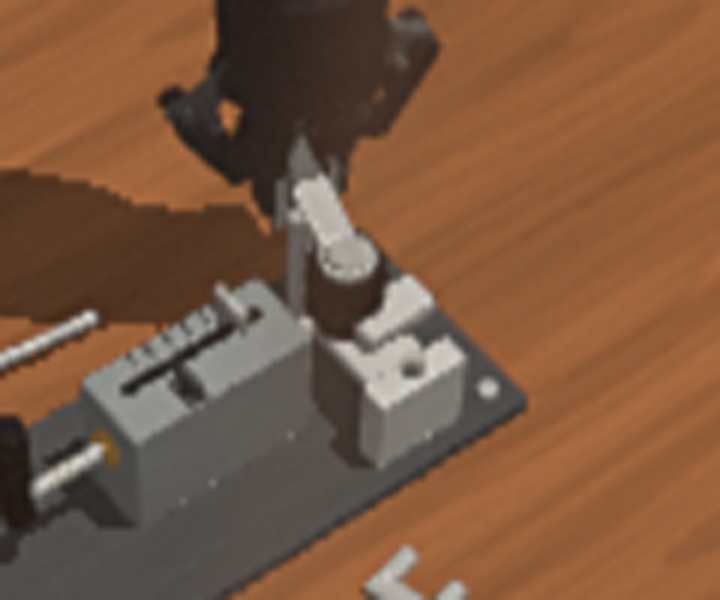

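Commanding 5 mm more moved nothing and doubled the force from 8 to 16 N, so the arm is hard against the pin. I'll do a short steady hold, then hand in.

Request:
{"op": "carry_out", "data": {"rows": [[[0, 0, 0], [0, 0, 0], 0], [[0, 0, 0], [0, 0, 0], 0], [[0, 0, 0], [0, 0, 0], 0], [[0, 0, 0], [0, 0, 0], 0], [[0, 0, 0], [0, 0, 0], 0]]}}

```text
time_s: 16.0
tcp_pos: [472.5, 108.0, 82.3]
eef_rot: [179.9, -1.0, 75.9]
contact_force: [0.3, 16.2, -1.0]
finger_gap: 17.3
```

```bash
python3 - <<'E'
from workcell import monitor,close_job
s=monitor.sense();print(s["time_s"],s["tcp_pos"],s["eef_rot"],s["contact_force"],s["finger_gap"])
print(close_job())
E
```

```text
16.0 [472.49720025 107.9736338   82.30347129] [179.91747906  -0.95968631  75.88597316] [ 0.33785489 16.20315693 -0.95179032] 17.310618022178875
the job is handed in; nothing more can be done
None
```

I did both parts in the order asked and handed the job in at 16.0 s, with the fingers still holding the cage arm against its stop.

- **Puller:** I pulled it about 39.5 mm. The wrist close-up put the pointer within about 0.3 mm of the marker tab, and the top view agreed. I held it there for about 1.4 s, then returned it and let go. A close-up afterwards showed the pointer back at its starting place, to within about 0.3 mm.
- **Before the hold:** The pointer slipped back about 0.7 mm while I was adjusting. I raised the grip force and then overshot the mark by about 0.5 mm before settling on it.
- **Cage arm:** I pinched the plates and wound the arm round to the pin. At the end, commanding 5 mm more gave no movement and the force rose from about 8 to 16 N, so it is firmly on the stop. My estimate from the wrist picture put the arm at about 74.5°, and the stop is at 74.5° in the stand's frame. Over the last 0.5 s the position and force were steady, but I did not see the pin contact itself close up.
- **Other items:** I touched nothing else on the counter. The screwdriver, wrench and spare wheel looked unmoved in the pictures they appeared in. I did not take a final picture of the mug, jar, tin and bowl.

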